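# Dispense a wire reel and ease the feeder lid shut

## Task

The twin-lane feeder holds one wide and one narrow wire reel, each behind a clear lid worked by the press lever on its own side. Press the lever of the lane with the wide reel right down with closed fingertips and hold its lid wide open until the reel has rolled out into the catch tray in front, then ease the lever slowly back up, over about two seconds, so that the lid closes without slamming, and move clear. Do not touch the lids or reels, leave the other lane's lid shut and its narrow reel inside, and leave the bottle, tape roll and screwdriver where they are.

Things in the scene. Friction and masses are not known exactly. Their poses are not given: they have to be found in the camera images.
- feeder: grey steel reel feeder fixed to the bench; origin on the bench, front faces its -x. Two lanes 48 mm wide at y = +26 (left) and -26 mm (right), sloping to the front. Housing x = -60 to 80 mm, 145 mm wide, 118 high; open catch tray x = -170 to -60 mm, walls 58 mm, end wall 62 mm high. Lever pads beside the tray at x = -168, y = +95 (left) and -95 mm (right).
- wide_reel_center (a point): centre of the wide wire reel, 44 mm in diameter and 40 mm wide, axle across the lane, black flanges, copper-coloured winding. It starts just behind the lid skirt of the left or right lane, at feeder x = -35, y = +26 or -26, z = 73 mm. When dispensed it lies against the tray's end wall at feeder x = -144, z = 50 mm (about).
- narrow_reel_center (a point): centre of the narrow wire reel, 44 mm in diameter and 20 mm wide, same make, in the other lane at the same place.
- lever_left (a joint): left lever (seen from the robot): steel bar outside the feeder, with a black rubber pad at its end. 0 = up (rest), 0.3 rad = fully down on its stop. A spring and the lid push it back up; about 4 to 7 N on the pad works it; the pad then sinks 50 mm almost straight down (3 mm sideways). Geared to the left lid: lid angle = 2.67 x lever angle.
- lever_right (a joint): right lever (seen from the robot): steel bar outside the feeder, with a black rubber pad at its end. 0 = up (rest), 0.3 rad = fully down on its stop. A spring and the lid push it back up; about 4 to 7 N on the pad works it; the pad then sinks 50 mm almost straight down (3 mm sideways). Geared to the right lid: lid angle = 2.67 x lever angle.
- pad_left (a point): centre of the top face of the left lever's pad (46 mm along the feeder's x, 50 mm along its y, 8 mm thick), 110 mm above the bench at rest, 60 mm when fully down. Nothing higher than the pad stands within 40 mm of it but its own bar; housing and lids begin about 85 mm further along the feeder's +x.
- pad_right (a point): centre of the top face of the right lever's pad (46 mm along the feeder's x, 50 mm along its y, 8 mm thick), 110 mm above the bench at rest, 60 mm when fully down. Nothing higher than the pad stands within 40 mm of it but its own bar; housing and lids begin about 85 mm further along the feeder's +x.
- lid_left (a joint): left lid angle: 0 = closed, 0.8 rad = wide open. Clear pane in a thin aluminium frame, 136 x 47 mm, hinged at the back, with a 60 mm skirt at its front that holds the reel back; the skirt lets the reel pass from about 0.4 rad. Released, it falls shut and slams.
- lid_right (a joint): right lid angle: 0 = closed, 0.8 rad = wide open. Clear pane in a thin aluminium frame, 136 x 47 mm, hinged at the back, with a 60 mm skirt at its front that holds the reel back; the skirt lets the reel pass from about 0.4 rad. Released, it falls shut and slams.
- lid_edge_left (a point): middle of the left lid's front edge, top side, 115 mm above the bench when closed; it rises to about 208 mm
- lid_edge_right (a point): middle of the right lid's front edge, top side, 115 mm above the bench when closed; it rises to about 208 mm
- bottle: white flux bottle with green cap, 52 mm in diameter, 150 mm high, standing left of the feeder; origin at the centre of its underside. A bystander.
- tape: roll of yellow tape lying flat right of the feeder, 90 mm across, 18 mm high; origin at the centre of its underside. A bystander.
- screwdriver: screwdriver lying across in front of the tray, 180 mm long, handle under 35 mm thick; its x axis runs from the handle to the tip. A bystander.

How it is judged:
By the outcome, as a careful person would: the job done as asked, in the order asked, and still so for the second after the job is handed in, with the robot touching nothing.
It also fails if it takes over 35 s, if anything falls off the work surface, if the arm or the gripper's body presses on something with over 40 N, if the wrist force passes 120 N, or if a joint passes its speed limit or range.

## Robot

A 6-joint arm with a two-finger parallel gripper is mounted at the origin on the work surface. World frame = base frame: x ahead of the robot, y to its left, z up, the work surface at z = 0. Lengths are in m, angles in rad, forces in N, time in s.
With the tool pointing down it reaches from about 0.4 to 0.825 m from the base axis. Payload 7 kg.
Tool frame: the origin (TCP) lies on the mounting face of the last link; the fingertips stand 178 mm ahead of it and the grasp point (between the pads) lies 159 mm ahead of it; z points along the fingers, y is the line along which they close (so a half turn about z gives the same grasp; the last joint's range is limited). The gripper opens to 88 mm and grips with 3 to 60 N. Pads are 19 mm wide; open, the fingers measure 130 mm over their backs; the gripper's body (78 mm by 193 mm) begins 47 mm behind the grasp point.
Start: joints at [-0.947, 0.359, 0.012, 0, -1.224, -0.288], TCP at [0.222, -0.637, 0.405] pointing down, gripper open.
Joint ranges: [-3.07, 3.07], [-1.43, 2.12], [-1.02, 1.25], [-3.03, 1.67], [-3.05, -0], [-3.03, 3.03]. Speed limits (rad/s): [2.39, 2.39, 3.01, 3.14, 3.14, 3.14].

## Interface

Orientations are given as [roll, pitch, yaw] about the fixed x, y, z axes, in that order (R = Rz(yaw) Ry(pitch) Rx(roll)).
In Python, from plant import monitor, cams, workorder gives the robot as it stands.
- The arm moves only by the shell command python3 -m handwheel 'ROWS'. ROWS is JSON, a list of rows, each a list of 7 numbers: the shift along the tool's x, y, z in mm, then the turn, a rotation vector about the tool's x, y, z in rad, then the gripper command: -1 is fully open, 1 is shut, values between are in proportion. A call has 1 to 8 rows; each row is the pose to reach, as a shift and turn from the pose commanded when the call began, along the tool's axes at that moment; what a row does not reach only later rows make up. A row lasts 1/8 s, in which the tool goes at most 62.5 mm and 10.7 degrees, less where a joint would pass 70% of its speed; a pose out of reach is approached as far as the arm can. A call with a gripper value outside its range is refused whole. The fingers move at their own pace and stop on an object; the grip force is fixed at half the most. Time passes only in rows, so rows that repeat a pose let the fingers close. It gives the time, the measured TCP pose, the force, the opening and the grip force at its end, in the units of the state.
- monitor.read_state(): the state, without advancing time (a new reading comes with each control period).
- cams.grab_frame(name): name is "scene" or "top" or "wrist"; returns a dict with "color" (480x640x3 uint8, red, green, blue), "mtx" (3x3 intrinsics, pixels), "view" (4x4, takes a point from world to camera coordinates). Camera axes: x right, y up, looking along -z (the intrinsics and any distortion apply to the point x, -y, -z); pixel columns grow to the right and rows downward; lengths in m; the calibration is good to about 2 mm. A picture is of the moment at which its call begins. There is no depth.
- workorder.sign_off(): hands the job in; it is judged then, once.
The state is a dict: "clock": time; "joints": joint angles; "dq": joint speeds; "joint_efforts": joint torques, N m; "ee_pos": TCP position; "tool_rot": TCP orientation; "ft_force": force on the tool from outside, world axes, zero at the start; "ft_torque": the same for the moment, N m; "width": finger opening in m; "finger_force": force on a finger pad.
Only numpy, scipy, OpenCV 4.12 (cv2) and the standard library are available. Lean on these libraries where they do the work, as an engineer would, in place of code of your own. Each camera call takes 0.05 s, during which the arm holds its last target. There are 200 camera calls.

## Working session

There is one attempt and no reset: what is moved stays moved. The work goes in short steps, Python scripts to look and compute and a shell command to move; the robot and the scene stay as the last step left them, time stands still between calls to the robot, and variables do not carry over. Pictures are saved under pics/ and viewed, at most 10 in all, crops included, and the job is handed in when it is done.

```bash
mkdir -p pics
python3 - <<'E'
from plant import monitor, cams
import cv2,pickle
s=monitor.read_state();print(s)
d={}
for n in("scene","top"):
    f=cams.grab_frame(n);d[n]=f;cv2.imwrite(f"pics/{n}0.png",f["color"][:,:,::-1]);print(n,f["mtx"],f["view"],[k for k in f])
pickle.dump(d,open("f0.pkl","wb"))
E
```

```text
{'clock': 0.0, 'joints': array([-9.46908953e-01,  3.59374154e-01,  1.10531155e-02, -3.81997988e-04,
       -1.22405086e+00, -2.88080406e-01]), 'dq': array([ 0.00097968, -0.00018017,  0.00130618,  0.00052804, -0.00125999,
       -0.00020561]), 'joint_efforts': array([-2.54631332e-04, -5.82707655e+01,  2.93075985e+01,  6.99760839e+00,
        7.22437195e-03, -1.06453458e-04]), 'ee_pos': array([ 0.22236194, -0.63711668,  0.40372242]), 'tool_rot': array([ 3.13997997e+00, -1.03384025e-04, -2.80591570e+00]), 'ft_force': array([-0.01261238, -0.60718169, -1.63022903]), 'ft_torque': array([0.00602372, 0.00740562, 0.01309598]), 'finger_force': 0.0, 'width': 0.08747532886983331}
scene [[606.83780795   0.         323.39588639]
 [  0.         606.83780795 245.54391266]
 [  0.           0.           1.        ]] [[ 0.59166305  0.80618175 -0.00241154 -0.44356027]
 [-0.64071206  0.47203491  0.60553373  0.30144749]
 [ 0.48930858 -0.35672683  0.79581599 -1.37534809]
 [ 0.          0.          0.          1.        ]] ['color', 'mtx', 'view']
top [[433.70382034   0.         325.36977461]
 [  0.         433.70382034 246.86973537]
 [  0.           0.           1.        ]] [[ 0.01744585 -0.99939286 -0.03015874  0.07590394]
 [ 0.99777368  0.01545987  0.06487427 -0.63339089]
 [-0.06436864 -0.03122338  0.99743761 -0.84475549]
 [ 0.          0.          0.          1.        ]] ['color', 'mtx', 'view']
```

View pics/scene0.png

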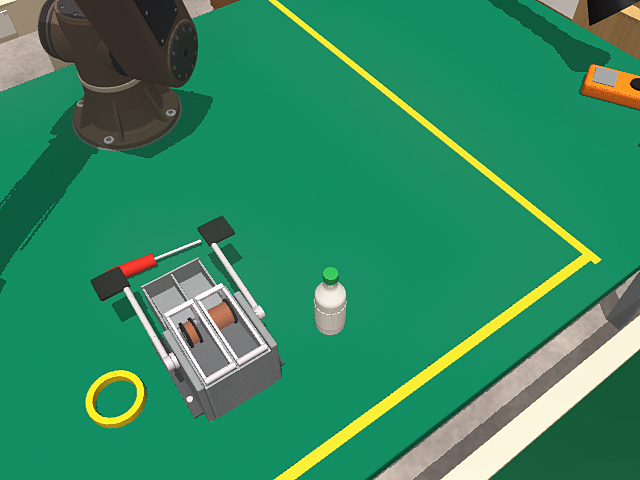

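View pics/top0.png

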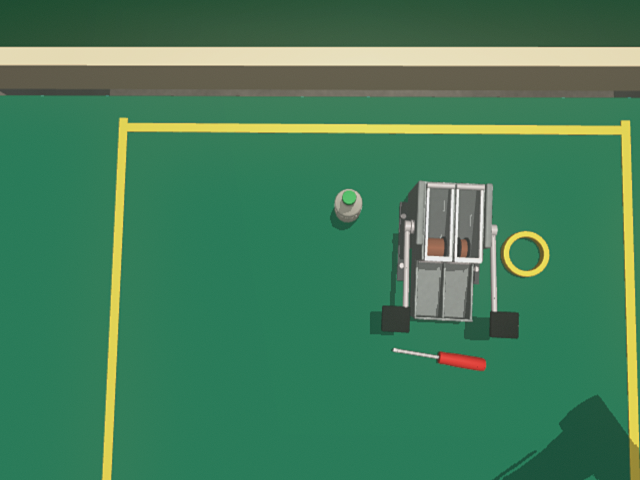

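The wide reel is in the left lane: it shows at top (437,247) and scene (222,315). The left pad is at about top (396,319), scene (216,230), and the right pad at top (505,325), scene (109,283). I'll enlarge the left pad.

Run:
```python
import cv2,pickle,numpy as np
d=pickle.load(open("f0.pkl","rb"))
a=d["top"]["color"][295:345,370:420,::-1]; b=d["scene"]["color"][205:255,190:240,::-1]
cv2.imwrite("pics/pad.png",np.hstack([cv2.resize(x,(400,400),interpolation=cv2.INTER_CUBIC) for x in(a,b)]))
P={n:np.array(f["mtx"])@np.diag([1,-1,-1])@f["view"][:3] for n,f in d.items()}
def tri(t,s):
    X=cv2.triangulatePoints(P["top"],P["scene"],np.array(t,float),np.array(s,float))[:,0];X=X[:3]/X[3]
    e=[]
    for n,p in(("top",t),("scene",s)):
        q=P[n]@np.r_[X,1];e.append(q[:2]/q[2]-p)
    return X,e
for k,t,s in(("L",(396,319),(216,230)),("R",(505,325),(109,283)),("cap",(349,197),(331,274))):print(k,*tri(t,s))
```

```text
L [ 0.50086364 -0.04307795  0.10922114] [array([-0.26109628, -0.16430258]), array([-0.16588394, -0.00560004])]
R [ 0.49393312 -0.23405165  0.10902866] [array([0.09348429, 0.05851703]), array([0.06366643, 0.01066124])]
cap [0.71036766 0.04352533 0.14820244] [array([-0.12192196, -0.07657121]), array([-0.08214689,  0.00982461])]
```

View pics/pad.png

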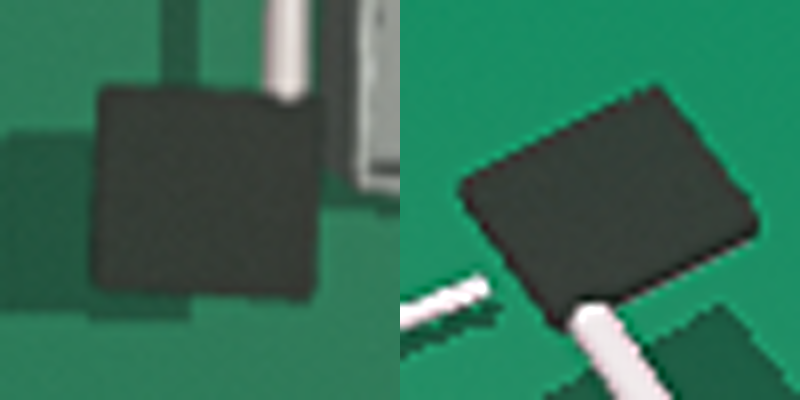

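The pad's top centre is at about (0.500, -0.043, 0.109), and the feeder yaw is about -0.036. I'll close the fingers and move over with the tool's y axis along the feeder's y.

```bash
cat > h.py <<'E'
import numpy as np,sys
from scipy.spatial.transform import Rotation as R
from plant import monitor
def go(p,yaw=np.pi-0.036):
    s=monitor.read_state();r=R.from_euler("xyz",s["tool_rot"])
    print("shift mm",(r.inv().apply(np.array(p)-s["ee_pos"])*1e3).round(1),"turn",(r.inv()*R.from_euler("xyz",[np.pi,0,yaw])).as_rotvec().round(4))
    print(s["clock"],s["ee_pos"].round(4),s["ft_force"].round(1),s["width"])
if __name__=="__main__":go([float(a) for a in sys.argv[1:4]])
E
python3 -m handwheel '[[-40,41,0,0,0,0.05,1],[-80,82,0,0,0,0.10,1],[-120,123,0,0,0,0.15,1],[-160,164,0,0,0,0.20,1],[-200,205,0,0,0,0.25,1],[-240,246,0,0,0,0.30,1],[-280,287,0,0,0,0.34,1],[-320,328,0,0,0,0.372,1]]'
python3 h.py 0.5 -0.043 0.315
```

```text
clock: 1.1
ee_pos: [0.4167, -0.2204, 0.4047]
tool_rot: [3.141, 0.0, 3.104]
ft_force: [1.1, -0.6, 0.4]
width: 0.0134
finger_force: 0.0
shift mm [-76.6 180.3  89.7] turn [ 0.0001  0.0002 -0.0014]
1.1 [ 0.4167 -0.2204  0.4047] [ 1.1 -0.6  0.4] 0.013356422419438985
```

```bash
python3 -m handwheel '[[-19,45,5,0,0,0,1],[-38,90,15,0,0,0,1],[-57,135,35,0,0,0,1],[-77,180,60,0,0,0,1],[-77,180,85,0,0,0,1],[-77,180,90,0,0,0,1],[-77,180,90,0,0,0,1]]'
python3 h.py 0.5 -0.043 0.238
python3 - <<'E'
from plant import cams
import cv2
f=cams.grab_frame("scene");cv2.imwrite("pics/s1.png",cv2.resize(f["color"][150:420,60:420,::-1],(800,600)))
E
```

```text
clock: 1.98
ee_pos: [0.4998, -0.0454, 0.3149]
tool_rot: [-3.141, -0.0, 3.105]
ft_force: [-0.1, -0.5, 0.3]
width: 0.0003
finger_force: 0.0
shift mm [-0.1  2.4 76.9] turn [-0.0004 -0.0005 -0.0006]
1.975 [ 0.4998 -0.0454  0.3149] [-0.1 -0.5  0.3] 0.00029541058710911053
```

View pics/s1.png

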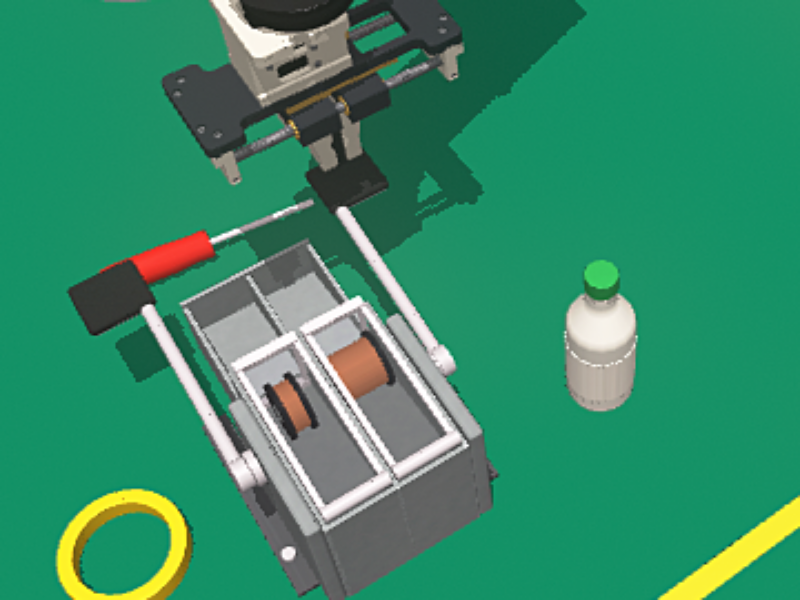

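The closed fingertips stand over the left pad, at (350,160) against the pad at (347,182). Both lids are shut and both reels are inside. Pressing now.

```bash
python3 -m handwheel '[[0,2,12,0,0,0,1],[0,2,22,0,0,0,1],[0,2,30,0,0,0,1],[0,2,42,0,0,0,1],[0,2,54,0,0,0,1],[0,2,66,0,0,0,1],[0,2,74,0,0,0,1],[0,2,75,0,0,0,1]]'
python3 h.py 0.5 -0.043 0.237
```

```text
clock: 3.02
ee_pos: [0.5005, -0.0432, 0.2399]
tool_rot: [-3.141, 0.0, 3.106]
ft_force: [-5.4, -0.8, 15.0]
width: 0.0004
finger_force: 7.7
shift mm [0.5 0.2 2.9] turn [-0.0007  0.0005  0.0004]
3.025 [ 0.5005 -0.0432  0.2399] [-5.4 -0.8 15. ] 0.0004060985306700464
```

```bash
python3 -m handwheel '[[0,0,1,0,0,0,1],[0,0,1,0,0,0,1],[0,0,1,0,0,0,1],[0,0,1,0,0,0,1],[0,0,1,0,0,0,1],[0,0,1,0,0,0,1],[0,0,1,0,0,0,1],[0,0,1,0,0,0,1]]'
python3 - <<'E'
from plant import cams
import cv2,numpy as np
a=cams.grab_frame("scene")["color"][180:430,70:320,::-1];b=cams.grab_frame("top")["color"][160:360,360:560,::-1]
cv2.imwrite("pics/s2.png",np.hstack([cv2.resize(x,(400,400)) for x in(a,b)]))
E
```

```text
clock: 4.03
ee_pos: [0.5003, -0.0432, 0.2398]
tool_rot: [-3.141, 0.001, 3.106]
ft_force: [-5.8, -0.8, 17.3]
width: -0.0002
finger_force: 9.1
```

View pics/s2.png

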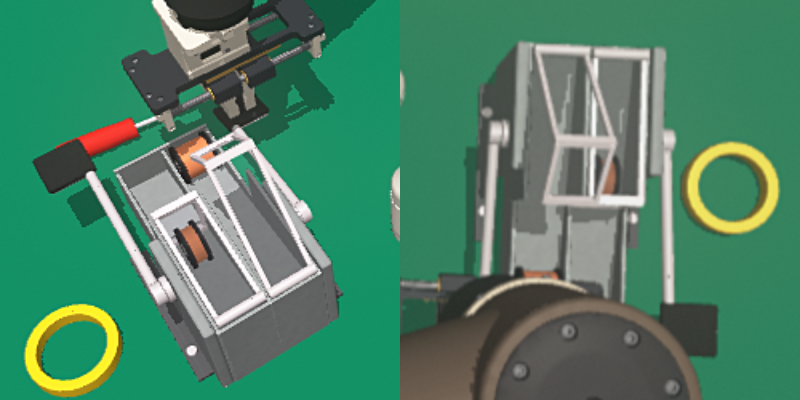

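The lid is wide open and the wide reel lies at the tray's end wall, at (190,157) in the left panel. The narrow reel is still in its shut lane. Easing the lever up.

```bash
python3 -m handwheel '[[0,0,-3,0,0,0,1],[0,0,-6,0,0,0,1],[0,0,-10,0,0,0,1],[0,0,-13,0,0,0,1],[0,0,-16,0,0,0,1],[0,0,-20,0,0,0,1],[0,0,-23,0,0,0,1],[0,0,-26,0,0,0,1]]'
python3 -m handwheel '[[0,0,-3,0,0,0,1],[0,0,-6,0,0,0,1],[0,0,-9,0,0,0,1],[0,0,-12,0,0,0,1],[0,0,-15,0,0,0,1],[0,0,-18,0,0,0,1],[0,0,-20,0,0,0,1],[0,0,-22,0,0,0,1]]'
```

```text
clock: 5.12
ee_pos: [0.5, -0.043, 0.2649]
tool_rot: [3.142, 0.0, 3.105]
ft_force: [-2.9, -2.5, 5.2]
width: 0.0003
finger_force: 2.6
clock: 6.12
ee_pos: [0.5008, -0.0428, 0.2872]
tool_rot: [3.141, 0.002, 3.106]
ft_force: [2.7, -1.8, 4.1]
width: 0.0006
finger_force: 1.9
```

```bash
python3 -m handwheel '[[0,0,-1,0,0,0,1],[0,0,-2,0,0,0,1],[0,0,-3,0,0,0,1],[0,0,-4,0,0,0,1],[0,0,-5,0,0,0,1],[0,0,-6,0,0,0,1],[0,0,-8,0,0,0,1]]'
python3 -m handwheel '[[0,0,-15,0,0,0,1],[0,0,-40,0,0,0,1],[0,0,-80,0,0,0,1],[0,0,-110,0,0,0,1],[40,0,-110,0,0,0,1],[80,-40,-110,0,0,0,1],[100,-90,-110,0,0,0,1],[100,-90,-110,0,0,0,1]]'
python3 - <<'E'
from plant import cams
import cv2,numpy as np
a=cams.grab_frame("scene")["color"][180:430,70:320,::-1];b=cams.grab_frame("top")["color"][160:410,330:580,::-1]
cv2.imwrite("pics/s3.png",np.hstack([cv2.resize(x,(400,400)) for x in(a,b)]))
E
```

```text
clock: 7.0
ee_pos: [0.4999, -0.0431, 0.2947]
tool_rot: [-3.142, -0.0, 3.105]
ft_force: [-0.4, 0.4, 0.2]
width: 0.0006
finger_force: 0.0
clock: 8.0
ee_pos: [0.3949, -0.1315, 0.4061]
tool_rot: [3.141, 0.002, 3.102]
ft_force: [-0.0, 0.5, 0.1]
width: 0.0002
finger_force: 0.0
```

View pics/s3.png

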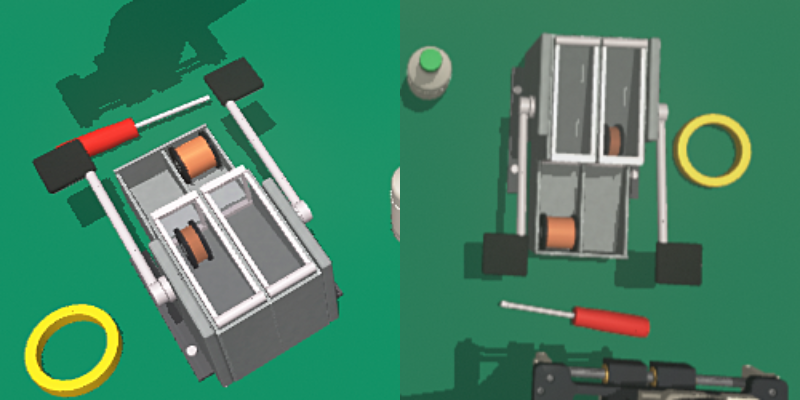

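The wide reel is in the tray, at (195,157) in the left panel and (558,232) in the right. Both lids are shut, the narrow reel is inside, the bystanders have not moved and the arm is clear. Handing in.

```bash
python3 -c "
from plant import workorder
print(workorder.sign_off())"
```

```text
the job is handed in; nothing more can be done
None
```

I've handed the job in: the wide reel (left lane) is in the catch tray, its lid was eased shut over about 2.5 s, the narrow reel is still behind its shut lid, the bystanders look unmoved, and the arm is clear.

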